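# Half-close the nut grinder's bayonet lid and hold it before the lock clicks

### The job

Fit the grey bayonet lid with the orange grip bar onto the white nut grinder, its two steel lugs dropping through the collar's two entry slots (white marks) until the lid sits flat on the collar. Then turn it clockwise, seen from above, until the bar points at the yellow half-way marks; never let it reach the lock click at the red marks, and leave the other loose things alone. A spring turns the lid back if it is let go, so finish while still gripping the lid and holding it steady at the yellow marks.

Things in the scene. Friction and masses are not known exactly. Their poses are not given: they have to be found in the camera images.
- lid: grey bayonet lid, loose, standing on its plug; 0.13 to 0.21 kg. Origin: centre of the plug's underside, z up. Plug 60 mm across, 0 to 20 mm high (foot tapered over 4 mm); disc 84 mm across, 20 to 24 mm; orange grip bar 24 to 58 mm. Lugs on the plug at +x and -x, 8 mm wide, out to radius 37 mm, 4 to 10 mm above the origin. Same after a half turn
- lid_grip (a point): on the lid's axis 47 mm above its origin, the place to grip: the orange bar is 64 mm long along the lid's x axis, 16 mm thick (y), 34 mm tall (11 mm of it above this point), in line with the lugs; white pointer stripes on the disc at its ends
- grinder: white nut grinder, fixed, 150 mm tall, 132 mm across at the foot, 104 mm at its black collar. Origin: centre of underside, z up. The entry slots (white marks) lie at its +x and -x; yellow half-way marks 40 degrees (0.70 rad) clockwise of them seen from above, red lock marks 80 degrees clockwise. The lid goes in either way round; stops let it turn only clockwise
- seat (a point): on the grinder's axis at the collar's top, 150 mm above the table. The lid's disc rests here: seated, the lid's origin is 20 mm below. Bore 64 mm across between the steel lips, 79 mm below them, floor 30 mm down; entry slots 14 mm wide; lips 7.5 mm thick, the seated lugs pass under them with 2.5 mm to spare
- ring (a joint): sprung ring in the collar, pushed by the lugs; rad, grows clockwise. 0 until the seated lid has turned about 0.12 rad clockwise from the slots, then the lid's turn less 0.12: about 0.58 at the yellow marks; lock clicks at about 1.28. Pushes the lid back with 0.06 N m at first, 0.13 at the yellow marks; a spring latch bears on a lug from about 1.0 rad of turn
- plain_lid: plain aluminium tin lid, 80 mm across and 12 mm high, with a black ball knob to 37 mm height; no bar, no lugs; not to be used. Origin: centre of underside. It and the bayonet lid may stand on either side of the grinder
- jar: amber glass jar with steel cap, 68 mm across, 110 mm high, bystander beyond the grinder. Origin: centre of underside
- mug: white mug, 76 mm across, 85 mm high, bystander. Origin: centre of underside
- bowl: steel bowl, 130 mm across, 50 mm high, bystander. Origin: centre of underside
- nozzle: small steel piping nozzle, a cone 32 mm across and 45 mm high, bystander. Origin: centre of underside
- spatula: spatula with black handle lying on the table to the robot's left, bystander
Things that resemble listed ones, but are neither listed nor needed, are in the scene too. Leave any blue look-alike of the lid alone.

How it is judged (in metres and radians):
On the way, in this order (a step that is already met when the one before it is completed fails the run):
1. the lid sits flat on the collar, still lined up with the entry slots (z of lid in the frame of seat below -0.0165 m and horizontal distance between lid and seat below 0.004 m and angle between lid's own z axis and vertical below 0.1 rad and angle between the x axis of lid and the x axis of grinder, either way round below 0.3 rad), for 0.1 s.
2. the lid is turned clockwise to the half-way marks and gripped there (angle between the x axis of lid and the x axis of grinder, either way round between 0.56 and 0.84 rad and value of joint ring above 0.35 rad and contact force between the fingers and lid above 2 N), for 0.2 s.
At the end, for the whole second after the job is handed in: The lid sits in the collar (centred within 4 mm, upright within 0.1 rad, its disc no more than 4.5 mm above the collar's top), turned clockwise 0.70 rad within 0.14 rad from the entry slots, pushing the follower ring, gripped by the fingers (over 2 N) and not turning (all of step 2 and z of lid in the frame of seat between -0.024 and -0.0155 m and horizontal distance between lid and seat below 0.004 m and angle between lid's own z axis and vertical below 0.1 rad and angular speed of lid below 0.2 rad/s); the arm keeps its last pose, push and grip.
It fails at once if the lid is turned as far as the lock click (value of joint ring above 1.27 rad).
It fails at once if a bystander is moved by more than 3 cm (distance of any of plain_lid, jar, mug, bowl, nozzle, spatula from where it was at the start of the episode above 0.03 m).
It also fails if it takes over 40 s, if anything falls off the work surface, if the arm or the gripper's body presses on something with over 40 N, if the wrist force passes 120 N, or if a joint passes its speed limit or range.

### The arm

A 6-joint arm with a two-finger parallel gripper is mounted at the origin on the work surface. World frame = base frame: x ahead of the robot, y to its left, z up, the work surface at z = 0. Lengths are in m, angles in degrees, forces in N, time in s.
With the tool pointing down it reaches from about 0.35 to 0.875 m from the base axis. Payload 4.2 kg.
Tool frame: the origin (TCP) lies on the centre line of the jaws, within the pads' length; the fingertips stand 19 mm ahead of it and the grasp point (between the pads) is the TCP; x points along the fingers, y is the direction in which the jaws open and shut, and the axes are right-handed (so a half turn about x gives the same grasp; the last joint's range is limited). The gripper opens to 87 mm and grips with 3 to 60 N. Pads are 19 mm wide; open, the fingers measure 117 mm over their backs; the gripper's body (75 mm by 190 mm) begins 51 mm behind the grasp point.
Start: joints at [-61.1, 22.042, 0.453, 0, -68.411, -14.817], TCP at [0.152, -0.606, 0.242] pointing down, gripper open.
Joint ranges: [-179.83, 179.83], [-69.29, 118.12], [-61.27, 80.66], [-181.25, 117.63], [-171.15, -9.14], [-177.46, 177.46]. Speed limits (degrees/s): [159.86, 159.86, 180, 180, 180, 180].

### API

Orientations are given as a 3x3 rotation matrix whose columns are the frame's x, y, z axes.
In Python, from station import r, viewer, job, spotter gives the robot as it stands.
- The arm moves only by the tool play_rows, never from a script. Its argument "commands" is a list of rows, each an object of numbers: "fingers": the gripper command: -1 is fully open, 1 is shut, values between are in proportion; "tx", "ty", "tz": the shift along the tool's x, y, z normalised to -1 to 1, where 1 is 750 mm; "ax", "ay", "az": the turn, a rotation vector about the tool's x, y, z normalised to -1 to 1, where 1 is pi rad. In form: [{"fingers": .., "tx": .., "ty": .., "tz": .., "ax": .., "ay": .., "az": ..}, ...]. A call has 1 to 5 rows; each row is the pose to reach, as a shift and turn from the pose commanded when the call began, along the tool's axes at that moment, turning the shorter way round; what a row does not reach only later rows make up. A row lasts 1/12 s, in which the tool goes at most 41.7 mm and 7.16 degrees, less where a joint would pass 70% of its speed; a pose out of reach is approached as far as the arm can. A call with a number of a shift or a turn outside -1 to 1 is refused whole. A call with a gripper value outside its range is refused whole. The fingers move at their own pace and stop on an object; the grip force is fixed at half the most. Time passes only in rows, so rows that repeat a pose let the fingers close. It gives the time, the measured TCP pose, the force and the opening at its end, in the units of the state.
- r.sense(): the state, without advancing time (a new reading comes with each control period).
- viewer.capture(name): name is "side" or "top"; returns a dict with "image" (420x560x3 uint8, red, green, blue), "fx", "fy", "cx", "cy" (pixels), "R" (3x3) and "t" (3): a world point X has camera coordinates R X + t. Camera axes: x right, y down, z forward; pixel columns grow to the right and rows downward; lengths in m; the calibration is good to about 2 mm. A picture is of the moment at which its call begins. There is no depth.
- job.finish_job(): hands the job in, once; it reports no verdict.
Trained networks look in a picture, given as the dict that the camera call returned (one of the last four; its "shot" number tells which), for a name from the list of things; names that differ only in an ending like _2 or _b are one class to them, and where a whole thing is asked for, a point or a joint stands for the part that bears it (a point fixed in the world has none). Each returns a list of dicts, best first, with "score" (0 to 1); they miss things now and then, are a little off and sometimes report something else, mostly with a low value. They report only what shows in the picture. A call takes as long as a camera call. They do not tell look-alikes from the thing itself.
- spotter.find_in(name, picture): "uv" ([column, row] in pixels, amid what is visible of it).
- spotter.silhouettes(name, picture): "region" (420x560 bool, what is visible of it) and "uv" ([column, row] in pixels, amid what is visible of it).
The state is a dict: "time_s": time; "joints": joint angles; "joint_velocities": joint speeds; "effort": joint torques, N m; "tcp_pos": TCP position; "ee_rot": TCP orientation; "wrist_force": force on the tool from outside, world axes, zero at the start; "moment": the same for the moment, N m; "gripper_width": opening from 0.0 (shut) to 1.0 (fully open).
Only numpy, scipy, OpenCV 4.12 (cv2) and the standard library are available. Lean on these libraries where they do the work, as an engineer would, in place of code of your own. Each camera call takes 0.05 s, during which the arm holds its last target. There are 200 camera calls.

## Working session

There is one attempt and no reset: what is moved stays moved. The work goes in short steps, Python scripts to look and compute and a tool call to move; the robot and the scene stay as the last step left them, time stands still between calls to the robot, and variables do not carry over. Pictures are saved under pics/ and viewed, about 8 in all and at most 12, crops included, and the job is handed in when it is done.

Besides the shell and the picture viewer there is one more tool, called after "Request:" by a JSON object that holds its "op" and its "data", one argument or row to a line. play_rows: Moves the arm, as the interface text tells. Its arguments: {"type":"object","properties":{"commands":{"type":"array"}},"required":["commands"]}

```bash
mkdir -p pics; cat > h.py <<'E'
import numpy as np, cv2
from station import r, viewer, job, spotter
def ray(p,uv,z):
    R=np.array(p["R"]);t=np.array(p["t"]);d=R.T@np.array([(uv[0]-p["cx"])/p["fx"],(uv[1]-p["cy"])/p["fy"],1]);c=-R.T@t
    return c+d*(z-c[2])/d[2]
def proj(p,X):
    c=np.array(p["R"])@np.array(X)+np.array(p["t"]);return np.array([p["fx"]*c[0]/c[2]+p["cx"],p["fy"]*c[1]/c[2]+p["cy"]])
def save(im,n): cv2.imwrite(f"pics/{n}.png",cv2.cvtColor(np.ascontiguousarray(im),cv2.COLOR_RGB2BGR))
E
python3 - <<'E'
from h import *
s=r.sense();print(s["tcp_pos"],np.round(s["ee_rot"],3).tolist(),s["wrist_force"],s["gripper_width"])
for n in("side","top"):
    p=viewer.capture(n);save(p["image"],n+"0");R=np.array(p["R"]);print(n,p["fx"],"cam",-R.T@np.array(p["t"]),R.round(3).tolist())
    for o in("lid","grinder","plain_lid","jar","mug","bowl","nozzle"):
        print(o,[(np.round(d["uv"]).tolist(),round(d["score"],2),ray(p,d["uv"],{"lid":.04,"grinder":.15}.get(o,.03)).round(3).tolist()) for d in spotter.find_in(o,p)[:3]])
E
```

```text
[ 0.1519578  -0.60566214  0.2404566 ] [[-0.001, -0.243, 0.97], [0.002, 0.97, 0.243], [-1.0, 0.002, -0.0]] [-0.43530782  0.36158929  0.34221453] 1.0028183347881385
side 422.2659775870887 cam [0.32600259 0.88131697 0.69645871] [[-0.952, -0.305, 0.006], [-0.174, 0.525, -0.833], [0.251, -0.794, -0.553]]
lid [([296.0, 316.0], 0.91, [0.476, 0.294, 0.04]), ([238.0, 292.0], 0.9, [0.615, 0.269, 0.04]), ([359.0, 337.0], 0.71, [0.344, 0.309, 0.04])]
grinder [([277.0, 226.0], 0.91, [0.564, 0.151, 0.15])]
plain_lid [([328.0, 194.0], 0.84, [0.52, -0.217, 0.03])]
jar [([214.0, 216.0], 0.97, [0.8, 0.001, 0.03])]
mug [([179.0, 267.0], 0.97, [0.785, 0.226, 0.03])]
bowl [([241.0, 187.0], 0.95, [0.788, -0.175, 0.03])]
nozzle [([180.0, 272.0], 0.58, [0.774, 0.242, 0.03])]
top 422.52941350663696 cam [0.50411125 0.0291442  1.2713463 ] [[-0.026, -0.999, -0.022], [-0.998, 0.027, -0.053], [0.054, 0.02, -0.998]]
lid [([217.0, 197.0], 0.88, [0.624, 0.242, 0.04]), ([207.0, 246.0], 0.82, [0.479, 0.273, 0.04]), ([205.0, 294.0], 0.56, [0.34, 0.282, 0.04])]
grinder [([287.0, 202.0], 0.94, [0.592, 0.037, 0.15])]
plain_lid []
jar [([290.0, 137.0], 0.72, [0.795, 0.023, 0.03])]
mug [([220.0, 151.0], 0.57, [0.761, 0.232, 0.03])]
bowl [([353.0, 138.0], 0.62, [0.787, -0.162, 0.03])]
nozzle [([417.0, 177.0], 0.51, [0.667, -0.346, 0.03])]
```

```bash
python3 - <<'E'
import cv2,numpy as np
a=cv2.imread("pics/top0.png");b=cv2.imread("pics/side0.png")
cv2.imwrite("pics/a1.png",cv2.resize(a[100:340,160:440],(700,600),interpolation=cv2.INTER_CUBIC))
cv2.imwrite("pics/b1.png",cv2.resize(b[150:390,150:430],(700,600),interpolation=cv2.INTER_CUBIC))
E
```

```text
(no output)
```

View pics/a1.png

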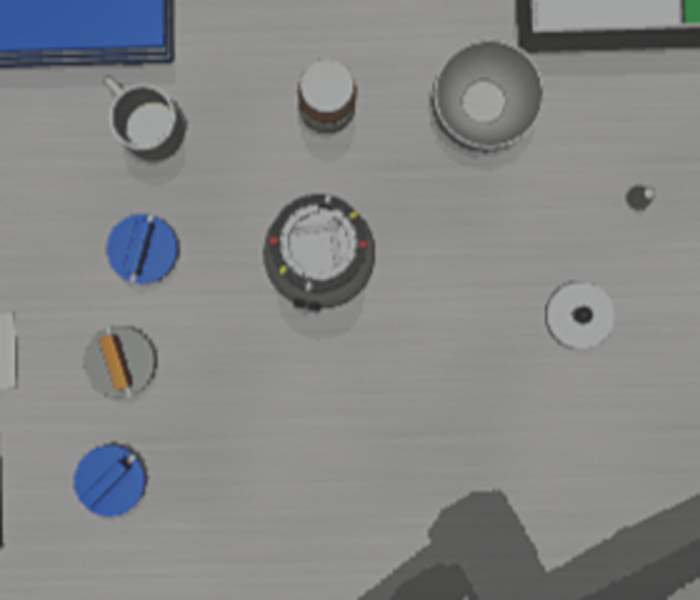

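View pics/b1.png

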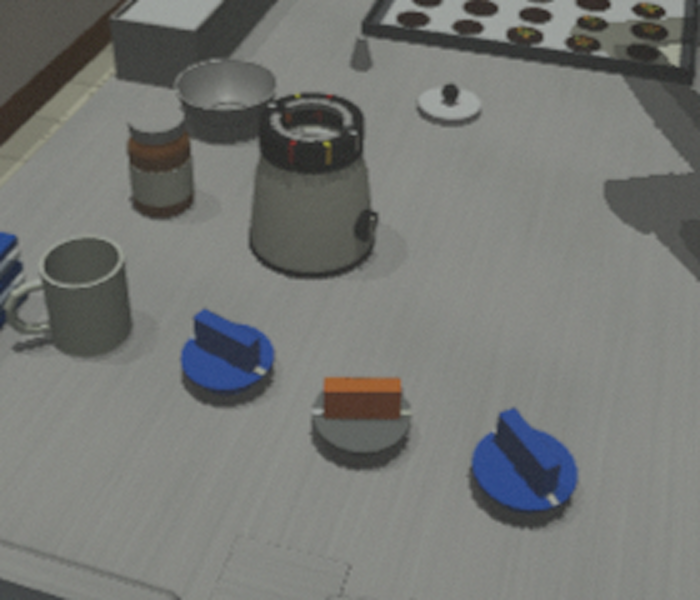

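The candidates in the top image are a blue lid at (217,197), a grey lid with an orange bar at (207,246), and a blue lid at (205,294). The grey one with the orange bar fits the description, and the enlarged crops confirm it: it is at crop (120,360) in the top view and (362,415) in the side view. Next I'll measure it and the collar marks.

```bash
cat >> h.py <<'E'
def mask(im,kind):
    h=cv2.cvtColor(np.ascontiguousarray(im),cv2.COLOR_RGB2HSV).astype(int);H,S,V=h[...,0],h[...,1],h[...,2]
    return {"orange":(H>=6)&(H<=20)&(S>150)&(V>80),"red":((H<6)|(H>172))&(S>110)&(V>60),"yellow":(H>20)&(H<35)&(S>100)&(V>80)}[kind]
def blobs(m,box,minA=3):
    k=np.zeros(m.shape,np.uint8);x0,y0,x1,y1=box;k[y0:y1,x0:x1]=m[y0:y1,x0:x1]
    n,l,st,c=cv2.connectedComponentsWithStats(k)
    return [(st[i,4],c[i]) for i in range(1,n) if st[i,4]>=minA]
def rect(m):
    ys,xs=np.nonzero(m);return cv2.minAreaRect(np.c_[xs,ys].astype(np.float32))
E
python3 - <<'E'
from h import *
p=viewer.capture("top");q=viewer.capture("side");a=p["image"];b=q["image"]
for nm,pp,bx,lb in(("top",p,(255,165,320,230),(190,225,230,270)),("side",q,(250,180,300,225),(265,295,325,325))):
    print(nm)
    for k in("red","yellow"): print(k,[(A,c.round(1).tolist(),ray(pp,c,.15).round(4).tolist()) for A,c in blobs(mask(pp["image"],k),bx,2)])
    m=mask(pp["image"],"orange");mm=np.zeros_like(m);mm[lb[1]:lb[3],lb[0]:lb[2]]=m[lb[1]:lb[3],lb[0]:lb[2]]
    v=pp["image"].max(2);print("orange",mm.sum(),np.percentile(v[mm],[5,25,50,75,95]))
    for d in spotter.silhouettes("lid",pp)[:3]: print(d["uv"],d["region"].sum())
c=[cv2.resize(x,(400,400),interpolation=cv2.INTER_NEAREST) for x in(a[170:220,262:312],a[225:275,183:233],b[180:230,250:300],b[285:335,265:315])]
save(np.vstack([np.hstack(c[:2]),np.hstack(c[2:])])[:, :],"z")
im=cv2.imread("pics/z.png");cv2.imwrite("pics/z.png",cv2.resize(im,(600,600),interpolation=cv2.INTER_AREA))
E
```

```text
top
red [(np.int32(6), [269.0, 195.5], [0.6119, 0.0845, 0.15]), (np.int32(6), [305.0, 197.5], [0.6039, -0.0112, 0.15])]
yellow [(np.int32(6), [301.0, 185.5], [0.6363, -0.0014, 0.15]), (np.int32(7), [272.7, 207.4], [0.5798, 0.0754, 0.15])]
orange 73 [146.4 160.  161.  162.  164. ]
[202.4, 291.4] 567
[215.6, 194.5] 653
[207.3, 245.4] 625
side
red [(np.int32(2), [281.5, 188.0], [0.6043, -0.0108, 0.15]), (np.int32(5), [266.8, 206.6], [0.6111, 0.0839, 0.15])]
yellow [(np.int32(2), [268.5, 188.0], [0.6359, -0.0004, 0.15]), (np.int32(13), [280.6, 209.1], [0.5765, 0.0838, 0.15])]
orange 155 [138.  154.  156.  157.  158.3]
[358.9, 338.5] 1194
[238.5, 289.7] 932
[295.4, 313.3] 992
```

View pics/z.png

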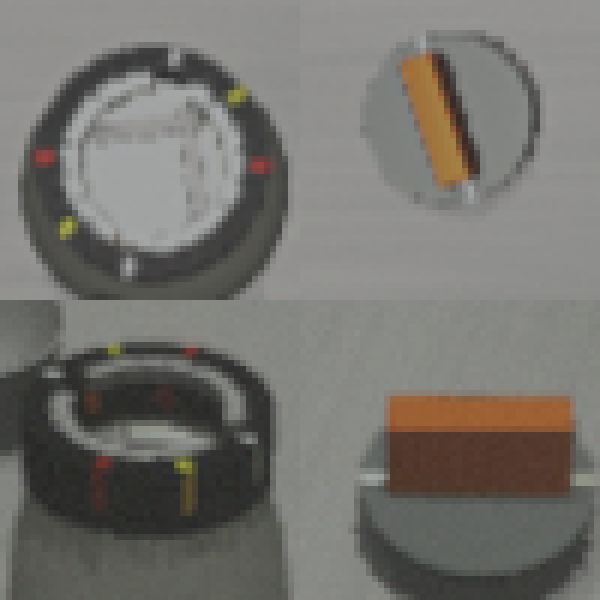

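The top view shows the collar's white marks at about (291,179.5) and (283,214). The bar is in line with the pointer stripes, and the grey lid is confirmed. The collar centre comes out at about (0.608, 0.037), and both cameras agree. The slot axis yaw is about -14.3°. Next, the bar pose.

```bash
cat >> h.py <<'E'
def bar(pp,box,z):
    """bar top face centre and yaw (deg, mod 180) at height z"""
    m=mask(pp["image"],"orange")&(pp["image"].max(2)>135);k=np.zeros_like(m);x0,y0,x1,y1=box;k[y0:y1,x0:x1]=m[y0:y1,x0:x1]
    ys,xs=np.nonzero(k);P=np.array([ray(pp,(x,y),z)[:2] for x,y in zip(xs,ys)]);c=P.mean(0)
    w,V=np.linalg.eigh(np.cov((P-c).T));d=V[:,1];q=P-c
    return c.round(4),round(np.degrees(np.arctan2(d[1],d[0]))%180,1),len(P),np.sqrt(12*w).round(4)
E
python3 - <<'E'
from h import *
p=viewer.capture("top");q=viewer.capture("side")
print(bar(p,(190,225,230,270),.058));print(bar(q,(265,295,325,325),.058))
w=[ray(p,u,.15)[:2] for u in((291.2-.5,179.5-.5),(283.3-.5,214.2-.5))];d=w[0]-w[1];print(w,np.degrees(np.arctan2(d[1],d[0])))
s=r.sense();print(s["tcp_pos"],s["joints"])
E
```

```text
(array([0.4867, 0.2772]), np.float64(16.2), 72, array([0.0125, 0.0604]))
(array([0.4838, 0.2807]), np.float64(16.6), 155, array([0.0145, 0.0623]))
[array([0.65447252, 0.02551268]), array([0.56235653, 0.0490027 ])] -14.305812592794288
[ 0.15209952 -0.60619022  0.24158306] [-6.10995960e+01  2.20391173e+01  4.52882242e-01  1.62508136e-03
 -6.84112855e+01 -1.48171279e+01]
```

```bash
cat >> h.py <<'E'
from scipy.spatial.transform import Rotation as Ro
def go(goal,yaw,n=1,step=.2):
    """tool-frame numbers from the sensed pose to goal, tool down with tool y at yaw (deg)"""
    s=r.sense();R=np.array(s["ee_rot"]);y=np.radians(yaw);Y=np.array([np.cos(y),np.sin(y),0]);X=np.array([0,0,-1.])
    G=np.c_[X,Y,np.cross(X,Y)];D=np.array(goal)-s["tcp_pos"];L=np.linalg.norm(D)
    print("t",s["time_s"],"pos",np.round(s["tcp_pos"],4),"yaw",round(np.degrees(np.arctan2(R[1,1],R[0,1])),2),"F",np.round(s["wrist_force"],1),"M",np.round(s["moment"],2),"w",round(s["gripper_width"],3),"dist",round(L,4))
    rv=Ro.from_matrix(R.T@G).as_rotvec()
    print("t xyz",(R.T@D/.75).round(4),"a xyz",(rv/np.pi).round(4))
E
python3 -c "
from h import *
go([.42,-.28,.24],106.4);go([.485,.279,.16],106.4)"
```

```text
t 1.1 pos [ 0.1521 -0.6062  0.2416] yaw 104.08 F [-1.  -0.6 -0.2] M [-0.04  0.05 -0.02] w 1.001 dist 0.4221
t xyz [0.0021 0.3349 0.4523] a xyz [-0.0129 -0.      0.    ]
t 1.1 pos [ 0.1521 -0.6062  0.2416] yaw 104.08 F [-1.  -0.6 -0.2] M [-0.04  0.05 -0.02] w 1.001 dist 0.9492
t xyz [0.1087 1.0368 0.7177] a xyz [-0.0129 -0.      0.    ]
```

Request:
{"op": "play_rows", "data": {
  "commands": [
    {"fingers":-1,"tx":0,"ty":0.032,"tz":0.043,"ax":-0.013,"ay":0,"az":0},
    {"fingers":-1,"tx":0,"ty":0.064,"tz":0.086,"ax":-0.013,"ay":0,"az":0},
    {"fingers":-1,"tx":0,"ty":0.096,"tz":0.129,"ax":-0.013,"ay":0,"az":0},
    {"fingers":-1,"tx":0,"ty":0.128,"tz":0.172,"ax":-0.013,"ay":0,"az":0},
    {"fingers":-1,"tx":0,"ty":0.16,"tz":0.215,"ax":-0.013,"ay":0,"az":0}
  ]
}}

```text
time_s: 1.52
tcp_pos: [0.2801, -0.4491, 0.2417]
ee_rot: [[0.0, -0.282, 0.959], [-0.0, 0.959, 0.282], [-1.0, -0.0, 0.0]]
wrist_force: [1.0, 0.0, -0.0]
gripper_width: 1.009
```

Request:
{"op": "play_rows", "data": {
  "commands": [
    {"fingers":-1,"tx":0,"ty":0.05,"tz":0.02,"ax":0,"ay":0,"az":0},
    {"fingers":-1,"tx":0,"ty":0.1,"tz":0.04,"ax":0,"ay":0,"az":0},
    {"fingers":-1,"tx":0,"ty":0.15,"tz":0.06,"ax":0,"ay":0,"az":0},
    {"fingers":-1,"tx":0,"ty":0.2,"tz":0.08,"ax":0,"ay":0,"az":0},
    {"fingers":-1,"tx":0,"ty":0.25,"tz":0.1,"ax":0,"ay":0,"az":0}
  ]
}}

```text
time_s: 1.93
tcp_pos: [0.298, -0.2479, 0.2417]
ee_rot: [[0.001, -0.282, 0.959], [-0.0, 0.959, 0.282], [-1.0, -0.0, 0.001]]
wrist_force: [0.0, 0.7, 0.0]
gripper_width: 0.996
```

```bash
python3 -c "
from h import *
go([.485,.279,.2],106.4);print(r.sense()['joints'])"
```

```text
t 1.9333 pos [ 0.298  -0.2479  0.2417] yaw 106.38 F [0.  0.7 0. ] M [ 0.07 -0.13  0.01] w 0.996 dist 0.5607
t xyz [0.0556 0.6037 0.4374] a xyz [-0.0001  0.0002  0.0001]
[-1.54090399e+01 -2.09048771e+00 -2.97772797e+01  2.18695493e-03
 -6.22683635e+01 -5.82083439e+01]
```

Request:
{"op": "play_rows", "data": {
  "commands": [
    {"fingers":-1,"tx":0,"ty":0.032,"tz":0.043,"ax":0,"ay":0,"az":0},
    {"fingers":-1,"tx":0,"ty":0.064,"tz":0.086,"ax":0,"ay":0,"az":0},
    {"fingers":-1,"tx":0,"ty":0.096,"tz":0.129,"ax":0,"ay":0,"az":0},
    {"fingers":-1,"tx":0,"ty":0.128,"tz":0.172,"ax":0,"ay":0,"az":0},
    {"fingers":-1,"tx":0,"ty":0.16,"tz":0.214,"ax":0,"ay":0,"az":0}
  ]
}}

```text
time_s: 2.35
tcp_pos: [0.4191, -0.087, 0.2422]
ee_rot: [[0.002, -0.284, 0.959], [0.0, 0.959, 0.284], [-1.0, -0.0, 0.002]]
wrist_force: [-0.2, -0.4, 0.5]
gripper_width: 1.0
```

Request:
{"op": "play_rows", "data": {
  "commands": [
    {"fingers":-1,"tx":0,"ty":0.045,"tz":0.022,"ax":0,"ay":0,"az":0},
    {"fingers":-1,"tx":0,"ty":0.09,"tz":0.044,"ax":0,"ay":0,"az":0},
    {"fingers":-1,"tx":0,"ty":0.135,"tz":0.066,"ax":0,"ay":0,"az":0},
    {"fingers":-1,"tx":0,"ty":0.18,"tz":0.09,"ax":0,"ay":0,"az":0},
    {"fingers":-1,"tx":0,"ty":0.222,"tz":0.112,"ax":0,"ay":0,"az":0}
  ]
}}

```text
time_s: 2.77
tcp_pos: [0.4518, 0.0966, 0.242]
ee_rot: [[0.001, -0.284, 0.959], [0.001, 0.959, 0.284], [-1.0, 0.0, 0.001]]
wrist_force: [1.4, -0.3, 0.2]
gripper_width: 0.998
```

Request:
{"op": "play_rows", "data": {
  "commands": [
    {"fingers":-1,"tx":0.011,"ty":0.045,"tz":0.022,"ax":0,"ay":0,"az":0},
    {"fingers":-1,"tx":0.022,"ty":0.09,"tz":0.044,"ax":0,"ay":0,"az":0},
    {"fingers":-1,"tx":0.033,"ty":0.135,"tz":0.066,"ax":0,"ay":0,"az":0},
    {"fingers":-1,"tx":0.044,"ty":0.18,"tz":0.09,"ax":0,"ay":0,"az":0},
    {"fingers":-1,"tx":0.056,"ty":0.222,"tz":0.112,"ax":0,"ay":0,"az":0}
  ]
}}

```text
time_s: 3.18
tcp_pos: [0.4855, 0.2802, 0.1995]
ee_rot: [[0.001, -0.283, 0.959], [0.001, 0.959, 0.283], [-1.0, 0.0, 0.001]]
wrist_force: [0.4, -0.4, 1.3]
gripper_width: 1.001
```

```bash
python3 -c "
from h import *
q=viewer.capture('side');print(bar(q,(255,285,335,335),.058))
go([.485,.279,.047],106.4);print(r.sense()['joints'])"
```

```text
(array([0.4569, 0.2708]), np.float64(121.4), 13, array([0.0063, 0.0132]))
t 3.2333 pos [0.4867 0.285  0.1971] yaw 106.64 F [3.8 4.3 0.4] M [ 0.48 -0.41  0.01] w 0.999 dist 0.1502
t xyz [ 0.2001 -0.0072 -0.0048] a xyz [ 0.0013  0.0005 -0.0003]
[ 4.68122339e+01  1.81804448e+01 -1.21165343e+01  3.66885546e-03
 -5.96041171e+01 -1.20172225e+02]
```

Request:
{"op": "play_rows", "data": {
  "commands": [
    {"fingers":-1,"tx":0.03,"ty":-0.003,"tz":0,"ax":0,"ay":0,"az":0},
    {"fingers":-1,"tx":0.06,"ty":-0.003,"tz":0,"ax":0,"ay":0,"az":0},
    {"fingers":-1,"tx":0.09,"ty":-0.003,"tz":0,"ax":0,"ay":0,"az":0},
    {"fingers":-1,"tx":0.12,"ty":-0.003,"tz":0,"ax":0,"ay":0,"az":0},
    {"fingers":-1,"tx":0.13,"ty":-0.003,"tz":0,"ax":0,"ay":0,"az":0}
  ]
}}

```text
time_s: 3.65
tcp_pos: [0.4843, 0.2744, 0.0989]
ee_rot: [[-0.005, -0.282, 0.959], [-0.004, 0.959, 0.282], [-1.0, -0.002, -0.005]]
wrist_force: [-1.3, -0.5, -0.3]
gripper_width: 1.002
```

```bash
python3 -c "
from h import *
q=viewer.capture('side');p=viewer.capture('top')
go([.485,.279,.048],106.4)
save(np.hstack([cv2.resize(x,(400,500),interpolation=cv2.INTER_CUBIC) for x in (q['image'][230:355,250:350],p['image'][190:315,160:260])]),'c')"
```

```text
t 3.75 pos [0.4853 0.2751 0.1008] yaw 106.43 F [ 0.1  0.1 -0.2] M [-0.01  0.01 -0.04] w 0.999 dist 0.0529
t xyz [0.0703 0.0053 0.0013] a xyz [ 0.0001 -0.001   0.0006]
```

View pics/c.png

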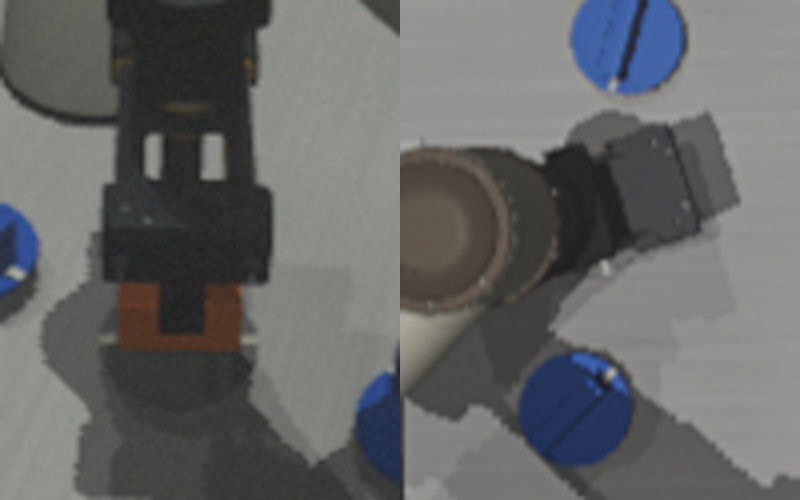

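In the side view, the near finger (crop column about 182) is centred on the orange bar (118–242). The jaws straddle the bar and clear both blue lids. I'll descend and grip.

Request:
{"op": "play_rows", "data": {
  "commands": [
    {"fingers":-1,"tx":0.025,"ty":0.004,"tz":0,"ax":0,"ay":0,"az":0},
    {"fingers":-1,"tx":0.05,"ty":0.004,"tz":0,"ax":0,"ay":0,"az":0},
    {"fingers":-1,"tx":0.07,"ty":0.004,"tz":0,"ax":0,"ay":0,"az":0},
    {"fingers":-1,"tx":0.07,"ty":0.004,"tz":0,"ax":0,"ay":0,"az":0},
    {"fingers":1,"tx":0.07,"ty":0.004,"tz":0,"ax":0,"ay":0,"az":0}
  ]
}}

```text
time_s: 4.17
tcp_pos: [0.4857, 0.279, 0.0506]
ee_rot: [[0.001, -0.283, 0.959], [0.0, 0.959, 0.283], [-1.0, 0.0, 0.001]]
wrist_force: [0.0, 0.3, -0.1]
gripper_width: 0.974
```

Request:
{"op": "play_rows", "data": {
  "commands": [
    {"fingers":1,"tx":0,"ty":0,"tz":0,"ax":0,"ay":0,"az":0},
    {"fingers":1,"tx":0,"ty":0,"tz":0,"ax":0,"ay":0,"az":0},
    {"fingers":1,"tx":0,"ty":0,"tz":0,"ax":0,"ay":0,"az":0},
    {"fingers":1,"tx":0,"ty":0,"tz":0,"ax":0,"ay":0,"az":0},
    {"fingers":1,"tx":0,"ty":0,"tz":0,"ax":0,"ay":0,"az":0}
  ]
}}

```text
time_s: 4.58
tcp_pos: [0.4853, 0.2788, 0.0502]
ee_rot: [[0.001, -0.283, 0.959], [0.001, 0.959, 0.283], [-1.0, 0.0, 0.001]]
wrist_force: [0.0, -0.6, -0.4]
gripper_width: 0.63
```

```bash
python3 -c "
from h import *
go([.485,.279,.24],106.4);go([.608,.037,.24],75.7)"
```

```text
t 4.5833 pos [0.4853 0.2788 0.0502] yaw 106.43 F [ 0.  -0.6 -0.4] M [ 0.06  0.01 -0.05] w 0.63 dist 0.1898
t xyz [-0.2531  0.0005 -0.    ] a xyz [ 0.0001  0.0003 -0.0002]
t 4.5833 pos [0.4853 0.2788 0.0502] yaw 106.43 F [ 0.  -0.6 -0.4] M [ 0.06  0.01 -0.05] w 0.63 dist 0.331
t xyz [-0.2532 -0.3554  0.0661] a xyz [ 0.1707  0.0003 -0.0002]
```

Request:
{"op": "play_rows", "data": {
  "commands": [
    {"fingers":1,"tx":0,"ty":0,"tz":0,"ax":0,"ay":0,"az":0},
    {"fingers":1,"tx":0,"ty":0,"tz":0,"ax":0,"ay":0,"az":0},
    {"fingers":1,"tx":0,"ty":0,"tz":0,"ax":0,"ay":0,"az":0},
    {"fingers":1,"tx":0,"ty":0,"tz":0,"ax":0,"ay":0,"az":0},
    {"fingers":1,"tx":0,"ty":0,"tz":0,"ax":0,"ay":0,"az":0}
  ]
}}

```text
time_s: 5.0
tcp_pos: [0.485, 0.2786, 0.0495]
ee_rot: [[-0.0, -0.283, 0.959], [-0.0, 0.959, 0.283], [-1.0, -0.0, -0.0]]
wrist_force: [-0.2, -0.4, -0.0]
gripper_width: 0.248
```

Request:
{"op": "play_rows", "data": {
  "commands": [
    {"fingers":1,"tx":0,"ty":0,"tz":0,"ax":0,"ay":0,"az":0},
    {"fingers":1,"tx":0,"ty":0,"tz":0,"ax":0,"ay":0,"az":0},
    {"fingers":1,"tx":0,"ty":0,"tz":0,"ax":0,"ay":0,"az":0},
    {"fingers":1,"tx":0,"ty":0,"tz":0,"ax":0,"ay":0,"az":0},
    {"fingers":1,"tx":-0.005,"ty":0,"tz":0,"ax":0,"ay":0,"az":0}
  ]
}}

```text
time_s: 5.42
tcp_pos: [0.4844, 0.2781, 0.0525]
ee_rot: [[-0.002, -0.282, 0.959], [-0.001, 0.959, 0.282], [-1.0, -0.001, -0.002]]
wrist_force: [-1.0, -0.1, -1.9]
gripper_width: 0.182
```

Request:
{"op": "play_rows", "data": {
  "commands": [
    {"fingers":1,"tx":-0.03,"ty":0,"tz":0,"ax":0,"ay":0,"az":0},
    {"fingers":1,"tx":-0.08,"ty":0,"tz":0,"ax":0,"ay":0,"az":0},
    {"fingers":1,"tx":-0.13,"ty":0,"tz":0,"ax":0,"ay":0,"az":0},
    {"fingers":1,"tx":-0.18,"ty":0,"tz":0,"ax":0,"ay":0,"az":0},
    {"fingers":1,"tx":-0.23,"ty":0,"tz":0,"ax":0,"ay":0,"az":0}
  ]
}}

```text
time_s: 5.83
tcp_pos: [0.4844, 0.2782, 0.2275]
ee_rot: [[-0.001, -0.283, 0.959], [-0.0, 0.959, 0.283], [-1.0, -0.0, -0.001]]
wrist_force: [0.0, 1.4, -2.4]
gripper_width: 0.179
```

Request:
{"op": "play_rows", "data": {
  "commands": [
    {"fingers":1,"tx":-0.02,"ty":-0.03,"tz":0.007,"ax":0.017,"ay":0,"az":0},
    {"fingers":1,"tx":-0.02,"ty":-0.07,"tz":0.014,"ax":0.034,"ay":0,"az":0},
    {"fingers":1,"tx":-0.02,"ty":-0.11,"tz":0.021,"ax":0.051,"ay":0,"az":0},
    {"fingers":1,"tx":-0.02,"ty":-0.15,"tz":0.028,"ax":0.068,"ay":0,"az":0},
    {"fingers":1,"tx":-0.02,"ty":-0.18,"tz":0.033,"ax":0.085,"ay":0,"az":0}
  ]
}}

```text
time_s: 6.25
tcp_pos: [0.547, 0.1542, 0.2408]
ee_rot: [[-0.001, -0.016, 1.0], [-0.0, 1.0, 0.016], [-1.0, -0.0, -0.001]]
wrist_force: [-0.2, 0.5, -2.4]
gripper_width: 0.175
```

```bash
python3 -c "
from h import *
go([.608,.037,.25],75.7)"
```

```text
t 6.25 pos [0.547  0.1542 0.2408] yaw 90.93 F [-0.2  0.5 -2.4] M [ 0.04 -0.03 -0.02] w 0.175 dist 0.1325
t xyz [-0.0124 -0.1576  0.0788] a xyz [ 0.0846 -0.0002  0.0001]
```

Request:
{"op": "play_rows", "data": {
  "commands": [
    {"fingers":1,"tx":0,"ty":-0.04,"tz":0.02,"ax":0.02,"ay":0,"az":0},
    {"fingers":1,"tx":0,"ty":-0.08,"tz":0.04,"ax":0.04,"ay":0,"az":0},
    {"fingers":1,"tx":0,"ty":-0.12,"tz":0.06,"ax":0.06,"ay":0,"az":0},
    {"fingers":1,"tx":0,"ty":-0.15,"tz":0.076,"ax":0.08,"ay":0,"az":0},
    {"fingers":1,"tx":0,"ty":-0.158,"tz":0.079,"ax":0.085,"ay":0,"az":0}
  ]
}}

```text
time_s: 6.67
tcp_pos: [0.6094, 0.0356, 0.2401]
ee_rot: [[-0.001, 0.251, 0.968], [-0.001, 0.968, -0.251], [-1.0, -0.001, -0.001]]
wrist_force: [0.4, 0.4, -1.9]
gripper_width: 0.178
```

Request:
{"op": "play_rows", "data": {
  "commands": [
    {"fingers":1,"tx":0.02,"ty":0,"tz":0,"ax":0,"ay":0,"az":0},
    {"fingers":1,"tx":0.026,"ty":0,"tz":0,"ax":0,"ay":0,"az":0},
    {"fingers":1,"tx":0.026,"ty":0,"tz":0,"ax":0,"ay":0,"az":0}
  ]
}}

```text
time_s: 6.92
tcp_pos: [0.607, 0.0388, 0.2193]
ee_rot: [[-0.005, 0.245, 0.97], [-0.001, 0.97, -0.245], [-1.0, -0.002, -0.004]]
wrist_force: [-0.9, -0.4, -1.7]
gripper_width: 0.182
```

```bash
python3 -c "
from h import *
q=viewer.capture('side');p=viewer.capture('top')
go([.608,.037,.22],75.7)
print(ray(q,(0,0),1),[proj(q,X).round(1) for X in ([.608,.037,.15],[.608,.037,.194])])
save(np.hstack([cv2.resize(x,(400,600),interpolation=cv2.INTER_CUBIC) for x in (q['image'][130:250,235:315],p['image'][145:265,245:325])]),'d')"
```

```text
t 7.0167 pos [0.6082 0.0393 0.2213] yaw 75.89 F [-0.3  0.7 -1. ] M [-0.03 -0.04  0.02] w 0.185 dist 0.0027
t xyz [ 0.0018 -0.0031  0.0005] a xyz [ 0.0011 -0.0002  0.0001]
[-1.79592334  2.75454942  1.        ] [array([274.2, 197.1]), array([274.2, 181.5])]
```

View pics/d.png

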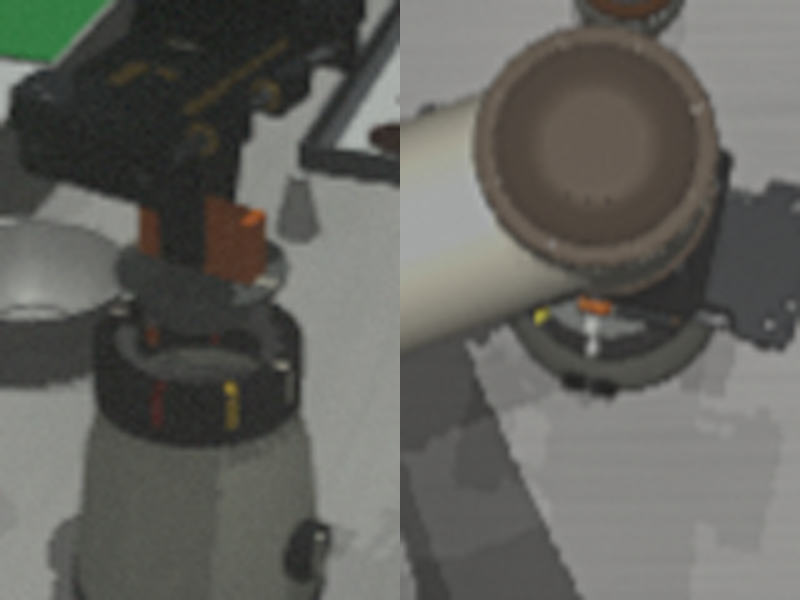

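The lid is held level above the collar. In the side view, the disc spans crop columns 118–287 and the collar 95–300. I'll overlay the model outlines to get the small offset.

```bash
python3 - <<'E'
from h import *
q=viewer.capture('side');go([.608,.037,.22],75.7)
s=r.sense();c=np.array(s["tcp_pos"]);k=10;x0,y0,x1,y1=250,165,310,225
im=cv2.resize(q["image"][y0:y1,x0:x1],None,fx=k,fy=k,interpolation=cv2.INTER_CUBIC)
def draw(P,col):
    uv=np.array([proj(q,X) for X in P]);cv2.polylines(im,[(((uv-[x0,y0]+.5)*k)).astype(np.int32)],True,col,1)
A=np.linspace(0,2*np.pi,80,endpoint=False);circ=lambda o,rad,z:[[o[0]+rad*np.cos(a),o[1]+rad*np.sin(a),z] for a in A]
draw(circ((.608,.037),.052,.15),(0,255,255));draw(circ((.608,.037),.032,.15),(0,255,255))
zo=c[2]-.050;draw(circ(c,.042,zo+.024),(255,0,255))
a=np.radians(np.degrees(np.arctan2(s["ee_rot"][1][1],s["ee_rot"][0][1]))-90);u=np.array([np.cos(a),np.sin(a)]);v=np.array([-u[1],u[0]])
for z in(.024,.058): draw([[*(c[:2]+sx*.032*u+sy*.008*v),zo+z] for sx,sy in((1,1),(1,-1),(-1,-1),(-1,1))],(0,255,0))
save(im,"e")
E
```

```text
t 7.0667 pos [0.6085 0.0395 0.2218] yaw 75.9 F [ 0.6  0.3 -2.2] M [-0.05 -0.02 -0.02] w 0.18 dist 0.0031
t xyz [ 0.0024 -0.0034  0.0001] a xyz [ 0.0011  0.0002 -0.    ]
```

View pics/e.png

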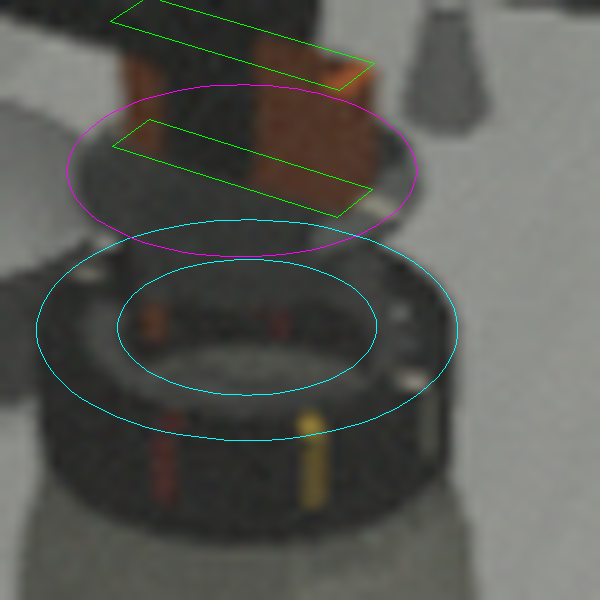

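In the overlay, the collar outline matches to within about 1 px (edges 40/452 against 36/458 predicted). The lid sits about 6–8 crop pixels right of the TCP prediction, roughly 1.5 mm toward -x along the bar. I'll correct for that and go down in small steps.

Request:
{"op": "play_rows", "data": {
  "commands": [
    {"fingers":1,"tx":0,"ty":-0.0036,"tz":0.0023,"ax":0.001,"ay":0,"az":0},
    {"fingers":1,"tx":0.012,"ty":-0.0036,"tz":0.0023,"ax":0.001,"ay":0,"az":0},
    {"fingers":1,"tx":0.024,"ty":-0.0036,"tz":0.0023,"ax":0.001,"ay":0,"az":0},
    {"fingers":1,"tx":0.024,"ty":-0.0036,"tz":0.0023,"ax":0.001,"ay":0,"az":0},
    {"fingers":1,"tx":0.024,"ty":-0.0036,"tz":0.0023,"ax":0.001,"ay":0,"az":0}
  ]
}}

```text
time_s: 7.48
tcp_pos: [0.6089, 0.0356, 0.2021]
ee_rot: [[-0.003, 0.248, 0.969], [-0.001, 0.969, -0.248], [-1.0, -0.001, -0.002]]
wrist_force: [0.4, 0.5, -1.1]
gripper_width: 0.179
```

```bash
python3 -c "
from h import *
for i in range(3):
  viewer.capture('side');go([.6095,.0365,.204],75.7)"
```

```text
t 7.5333 pos [0.6094 0.0357 0.2028] yaw 75.65 F [ 0.1 -0.6 -1.5] M [-0.04  0.   -0.04] w 0.184 dist 0.0014
t xyz [-0.0016  0.001  -0.0001] a xyz [-0.0003 -0.0003  0.0002]
t 7.5833 pos [0.6096 0.0358 0.2032] yaw 75.65 F [-0.   0.3 -2.7] M [-0.   -0.02  0.  ] w 0.184 dist 0.0011
t xyz [-0.001   0.0009 -0.0004] a xyz [-0.0003 -0.      0.0001]
t 7.6333 pos [0.6097 0.0358 0.2035] yaw 75.65 F [ 0.4  0.  -1.7] M [0.   0.   0.03] w 0.182 dist 0.0009
t xyz [-0.0007  0.0008 -0.0005] a xyz [-0.0003  0.0001  0.    ]
```

Request:
{"op": "play_rows", "data": {
  "commands": [
    {"fingers":1,"tx":0.003,"ty":0.001,"tz":-0.0004,"ax":0,"ay":0,"az":0},
    {"fingers":1,"tx":0.006,"ty":0.001,"tz":-0.0004,"ax":0,"ay":0,"az":0},
    {"fingers":1,"tx":0.009,"ty":0.001,"tz":-0.0004,"ax":0,"ay":0,"az":0},
    {"fingers":1,"tx":0.012,"ty":0.001,"tz":-0.0004,"ax":0,"ay":0,"az":0},
    {"fingers":1,"tx":0.012,"ty":0.001,"tz":-0.0004,"ax":0,"ay":0,"az":0}
  ]
}}

```text
time_s: 8.05
tcp_pos: [0.609, 0.0365, 0.1936]
ee_rot: [[-0.001, 0.248, 0.969], [-0.0, 0.969, -0.248], [-1.0, -0.0, -0.001]]
wrist_force: [0.1, -0.1, -2.0]
gripper_width: 0.178
```

```bash
python3 -c "
from h import *
go([.6095,.0365,.18],75.7)"
```

```text
t 8.05 pos [0.609  0.0365 0.1936] yaw 75.64 F [ 0.1 -0.1 -2. ] M [-0.07  0.01  0.01] w 0.178 dist 0.0136
t xyz [0.0181 0.0002 0.0006] a xyz [-0.0004 -0.0004  0.0002]
```

Request:
{"op": "play_rows", "data": {
  "commands": [
    {"fingers":1,"tx":0.003,"ty":0,"tz":0,"ax":0,"ay":0,"az":0},
    {"fingers":1,"tx":0.006,"ty":0,"tz":0,"ax":0,"ay":0,"az":0},
    {"fingers":1,"tx":0.008,"ty":0,"tz":0,"ax":0,"ay":0,"az":0},
    {"fingers":1,"tx":0.01,"ty":0,"tz":0,"ax":0,"ay":0,"az":0},
    {"fingers":1,"tx":0.01,"ty":0,"tz":0,"ax":0,"ay":0,"az":0}
  ]
}}

```text
time_s: 8.47
tcp_pos: [0.6092, 0.0365, 0.1864]
ee_rot: [[-0.001, 0.248, 0.969], [-0.0, 0.969, -0.248], [-1.0, -0.0, -0.001]]
wrist_force: [-0.5, -0.7, -1.7]
gripper_width: 0.177
```

```bash
python3 -c "
from h import *
go([.6095,.0365,.18],75.7)"
```

```text
t 8.4667 pos [0.6092 0.0365 0.1864] yaw 75.64 F [-0.5 -0.7 -1.7] M [-0.03 -0.02 -0.04] w 0.177 dist 0.0064
t xyz [0.0085 0.0001 0.0004] a xyz [-0.0003 -0.0002  0.0001]
```

Request:
{"op": "play_rows", "data": {
  "commands": [
    {"fingers":1,"tx":0.003,"ty":0,"tz":0,"ax":0,"ay":0,"az":0},
    {"fingers":1,"tx":0.005,"ty":0,"tz":0,"ax":0,"ay":0,"az":0},
    {"fingers":1,"tx":0.007,"ty":0,"tz":0,"ax":0,"ay":0,"az":0},
    {"fingers":1,"tx":0.007,"ty":0,"tz":0,"ax":0,"ay":0,"az":0}
  ]
}}

```text
time_s: 8.8
tcp_pos: [0.6092, 0.0365, 0.1811]
ee_rot: [[-0.001, 0.248, 0.969], [-0.0, 0.969, -0.248], [-1.0, -0.0, -0.001]]
wrist_force: [-0.6, 0.1, -1.4]
gripper_width: 0.181
```

Request:
{"op": "play_rows", "data": {
  "commands": [
    {"fingers":1,"tx":0.001,"ty":0,"tz":0,"ax":0,"ay":0,"az":0},
    {"fingers":1,"tx":0.001,"ty":0,"tz":0,"ax":0,"ay":0,"az":0}
  ]
}}

```text
time_s: 8.97
tcp_pos: [0.6094, 0.0366, 0.1807]
ee_rot: [[-0.0, 0.248, 0.969], [-0.0, 0.969, -0.248], [-1.0, -0.0, -0.0]]
wrist_force: [-0.2, 0.5, -2.0]
gripper_width: 0.18
```

Request:
{"op": "play_rows", "data": {
  "commands": [
    {"fingers":1,"tx":0.001,"ty":0,"tz":0,"ax":0,"ay":0,"az":0},
    {"fingers":1,"tx":0.001,"ty":0,"tz":0,"ax":0,"ay":0,"az":0}
  ]
}}

```text
time_s: 9.13
tcp_pos: [0.6094, 0.0366, 0.18]
ee_rot: [[-0.0, 0.248, 0.969], [0.0, 0.969, -0.248], [-1.0, 0.0, -0.0]]
wrist_force: [-0.2, 0.3, -2.5]
gripper_width: 0.184
```

Request:
{"op": "play_rows", "data": {
  "commands": [
    {"fingers":1,"tx":0.0013,"ty":0,"tz":0,"ax":0,"ay":0,"az":0},
    {"fingers":1,"tx":0.0013,"ty":0,"tz":0,"ax":0,"ay":0,"az":0}
  ]
}}

```text
time_s: 9.3
tcp_pos: [0.6096, 0.0365, 0.1795]
ee_rot: [[0.001, 0.248, 0.969], [-0.0, 0.969, -0.248], [-1.0, 0.0, 0.001]]
wrist_force: [-0.2, 0.1, -0.7]
gripper_width: 0.185
```

Request:
{"op": "play_rows", "data": {
  "commands": [
    {"fingers":1,"tx":0.0013,"ty":0,"tz":0,"ax":0,"ay":0,"az":0},
    {"fingers":1,"tx":0.0013,"ty":0,"tz":0,"ax":0,"ay":0,"az":0}
  ]
}}

```text
time_s: 9.47
tcp_pos: [0.6096, 0.0366, 0.1795]
ee_rot: [[0.001, 0.248, 0.969], [-0.0, 0.969, -0.248], [-1.0, 0.0, 0.001]]
wrist_force: [-2.7, 0.5, 4.3]
gripper_width: 0.179
```

Contact is at TCP z 0.1795 with about 6 N upward. That matches the seated height of 0.180, so the plug is fully down. I'll hold briefly and start the clockwise turn.

Request:
{"op": "play_rows", "data": {
  "commands": [
    {"fingers":1,"tx":0,"ty":0,"tz":0,"ax":0,"ay":0,"az":0},
    {"fingers":1,"tx":-0.0003,"ty":0,"tz":0,"ax":0,"ay":0,"az":0}
  ]
}}

```text
time_s: 9.63
tcp_pos: [0.6096, 0.0366, 0.1795]
ee_rot: [[0.001, 0.248, 0.969], [-0.0, 0.969, -0.248], [-1.0, 0.0, 0.001]]
wrist_force: [-2.2, 1.6, 5.2]
gripper_width: 0.177
```

Request:
{"op": "play_rows", "data": {
  "commands": [
    {"fingers":1,"tx":0,"ty":0,"tz":0,"ax":0.022,"ay":0,"az":0},
    {"fingers":1,"tx":0,"ty":-0.0002,"tz":-0.0001,"ax":0.044,"ay":0,"az":0},
    {"fingers":1,"tx":0,"ty":-0.0004,"tz":-0.0002,"ax":0.066,"ay":0,"az":0},
    {"fingers":1,"tx":0,"ty":-0.0005,"tz":-0.0002,"ax":0.088,"ay":0,"az":0},
    {"fingers":1,"tx":0,"ty":-0.0006,"tz":-0.0003,"ax":0.111,"ay":0,"az":0}
  ]
}}

```text
time_s: 10.05
tcp_pos: [0.6099, 0.036, 0.1795]
ee_rot: [[0.002, 0.566, 0.825], [-0.001, 0.825, -0.566], [-1.0, 0.001, 0.002]]
wrist_force: [-0.1, -0.3, 4.1]
gripper_width: 0.18
```

```bash
python3 -c "
from h import *
go([.609,.0358,.1795],35.7);print(r.sense()['joints'])"
```

```text
t 10.05 pos [0.6099 0.036  0.1795] yaw 55.55 F [-0.1 -0.3  4.1] M [-0.24  0.26  0.23] w 0.18 dist 0.001
t xyz [-0.0001 -0.001  -0.0009] a xyz [ 0.1103  0.0007 -0.0004]
[ 1.85764634e+01  2.34088454e+01 -6.81021355e+00  8.54429471e-02
 -5.96590693e+01 -1.43072596e+02]
```

Request:
{"op": "play_rows", "data": {
  "commands": [
    {"fingers":1,"tx":0,"ty":-0.0002,"tz":-0.0002,"ax":0.022,"ay":0,"az":0},
    {"fingers":1,"tx":0,"ty":-0.0004,"tz":-0.0004,"ax":0.044,"ay":0,"az":0},
    {"fingers":1,"tx":0,"ty":-0.0006,"tz":-0.0006,"ax":0.066,"ay":0,"az":0},
    {"fingers":1,"tx":0,"ty":-0.001,"tz":-0.0009,"ax":0.088,"ay":0,"az":0},
    {"fingers":1,"tx":0,"ty":-0.001,"tz":-0.0009,"ax":0.11,"ay":0,"az":0}
  ]
}}

```text
time_s: 10.47
tcp_pos: [0.6091, 0.0353, 0.1794]
ee_rot: [[0.003, 0.812, 0.584], [-0.001, 0.584, -0.812], [-1.0, 0.001, 0.003]]
wrist_force: [0.4, -2.2, 4.0]
gripper_width: 0.182
```

Request:
{"op": "play_rows", "data": {
  "commands": [
    {"fingers":1,"tx":0,"ty":0,"tz":0,"ax":0,"ay":0,"az":0},
    {"fingers":1,"tx":0,"ty":0,"tz":0,"ax":0,"ay":0,"az":0},
    {"fingers":1,"tx":0,"ty":0,"tz":0,"ax":0,"ay":0,"az":0},
    {"fingers":1,"tx":0,"ty":0,"tz":0,"ax":0,"ay":0,"az":0}
  ]
}}

```text
time_s: 10.8
tcp_pos: [0.6091, 0.0354, 0.1795]
ee_rot: [[0.003, 0.809, 0.587], [-0.001, 0.587, -0.809], [-1.0, 0.002, 0.002]]
wrist_force: [0.5, -3.5, 5.1]
gripper_width: 0.179
```

```bash
python3 - <<'E'
from h import *
q=viewer.capture('side');p=viewer.capture('top');go([.609,.0358,.1795],35.7)
s=r.sense();c=np.array(s["tcp_pos"]);k=8;x0,y0,x1,y1=245,160,310,230
im=cv2.resize(q["image"][y0:y1,x0:x1],None,fx=k,fy=k,interpolation=cv2.INTER_CUBIC)
def draw(P,col):
    uv=np.array([proj(q,X) for X in P]);cv2.polylines(im,[(((uv-[x0,y0]+.5)*k)).astype(np.int32)],True,col,1)
C=np.array([.608,.0368])
for yaw,col in((-54.3,(0,255,0)),(-46.3,(255,0,255))):
    a=np.radians(yaw);u=np.array([np.cos(a),np.sin(a)]);v=np.array([-u[1],u[0]])
    for z in(.154,.188): draw([[*(C+sx*.032*u+sy*.008*v),z] for sx,sy in((1,1),(1,-1),(-1,-1),(-1,1))],col)
A=np.linspace(0,2*np.pi,80,endpoint=False);draw([[C[0]+.042*np.cos(a),C[1]+.042*np.sin(a),.154] for a in A],(0,255,255))
save(im,"f")
E
```

```text
t 10.9 pos [0.6091 0.0353 0.1795] yaw 35.97 F [-0.4 -2.7  5.7] M [-1.01 -0.05  0.04] w 0.18 dist 0.0005
t xyz [-0.0001  0.0002 -0.0006] a xyz [ 0.0015  0.0007 -0.0005]
```

View pics/f.png

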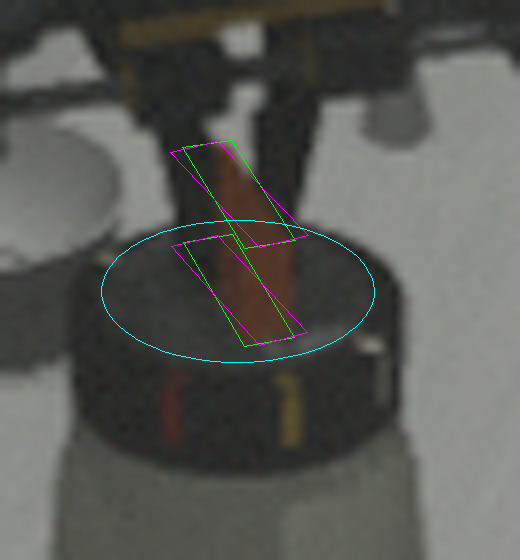

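The lid is flat in the collar, with the disc outline matching. The bar's near end, at crop (250–297, 340), lines up with the green -54.3° model and points at the near yellow mark (290,400). I'll do one quantitative check of the bar's angle.

```bash
python3 - <<'E'
from h import *
from scipy.optimize import minimize
q=viewer.capture('side');p=viewer.capture('top');go([.609,.0353,.1795],35.7)
def om(im):
    h=cv2.cvtColor(np.ascontiguousarray(im),cv2.COLOR_RGB2HSV).astype(int);return ((h[...,0]<18)&(h[...,1]>95)&(h[...,2]>50)).astype(np.uint8)
m=om(q["image"])[180:204,262:290]
for y in range(0,24,2): print(180+y,''.join('#' if v else '.' for v in m[y]))
for yaw in(-44,-49,-54,-59,-64):
    a=np.radians(yaw);u=np.array([np.cos(a),np.sin(a)]);v=np.array([-u[1],u[0]]);C=np.array([.608,.0368])
    print(yaw,[proj(q,[*(C+sx*.032*u+sy*.008*v),z]).round(1).tolist() for sx,sy in((-1,-1),(-1,1)) for z in(.154,.165)])
save(cv2.resize(p["image"][170:240,250:330],(560,490),interpolation=cv2.INTER_CUBIC),"g")
E
```

```text
t 11.0 pos [0.6091 0.0353 0.1795] yaw 35.97 F [ 1.2 -4.2  5.5] M [-1.   -0.06 -0.03] w 0.186 dist 0.0001
t xyz [-0.     -0.0001 -0.0001] a xyz [ 0.0015  0.0007 -0.0006]
180 ..........##................
182 ...........###..............
184 ...........#####............
186 ..........#######...........
188 ...........#######..........
190 ..........##########........
192 ...........#########........
194 ...........########.........
196 ..........#########.........
198 ...........########.........
200 .............######.........
202 ..............#.............
-44 [[283.3, 200.9], [283.4, 197.1], [277.5, 202.6], [277.5, 198.7]]
-49 [[282.4, 201.3], [282.5, 197.4], [276.3, 202.7], [276.3, 198.8]]
-54 [[281.4, 201.7], [281.5, 197.8], [275.1, 202.8], [275.1, 198.9]]
-59 [[280.4, 202.0], [280.4, 198.1], [273.9, 202.8], [273.9, 198.9]]
-64 [[279.3, 202.3], [279.3, 198.4], [272.7, 202.7], [272.7, 198.8]]
```

View pics/g.png

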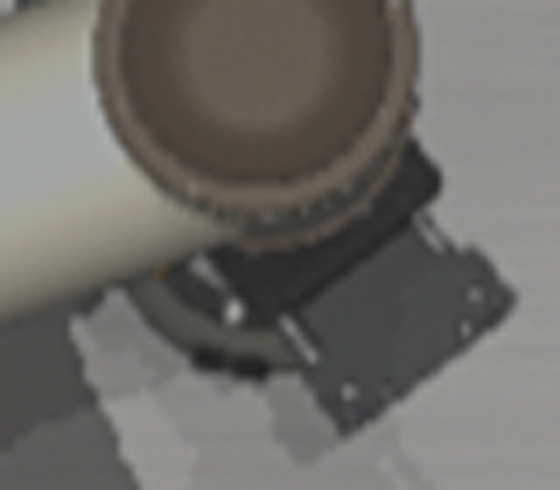

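```bash
python3 - <<'E'
from h import *
q=viewer.capture('side')
c=q["image"][178:216,252:302].astype(float);c=np.clip(c*1.8,0,255).astype(np.uint8)
save(cv2.resize(c,(800,608),interpolation=cv2.INTER_CUBIC)[:600],"i")
for yaw in(-34,-44,-54,-64):
    a=np.radians(yaw);C=np.array([.608,.0368])
    print(yaw,[((proj(q,[C[0]-R*np.cos(a),C[1]-R*np.sin(a),.154])-[252,178]+.5)*16).round(0).tolist() for R in(.033,.041)])
E
```

```text
-34 [[498.0, 380.0], [531.0, 403.0]]
-44 [[466.0, 391.0], [491.0, 416.0]]
-54 [[431.0, 399.0], [447.0, 426.0]]
-64 [[393.0, 403.0], [401.0, 432.0]]
```

View pics/i.png

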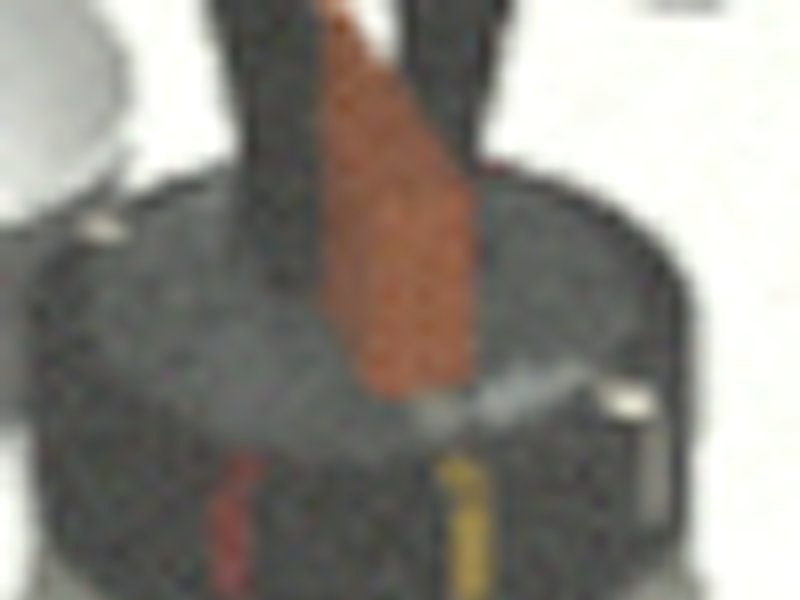

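The near pointer stripe shows at (440,410), just above the yellow mark. The -54° prediction is (431–447, 399–426), so the lid is about 0.70 rad from the slots. The brighter band to its right is light on the disc. The lid is flat, held and steady, so I'm handing in.

```bash
python3 -c "
from h import *
go([.609,.0353,.1795],35.7);print(job.finish_job());go([.609,.0353,.1795],35.7)"
```

```text
t 11.05 pos [0.6091 0.0354 0.1795] yaw 35.97 F [ 0.8 -3.5  5.3] M [-0.95 -0.09  0.05] w 0.179 dist 0.0001
t xyz [-0.     -0.0002 -0.    ] a xyz [ 0.0015  0.0007 -0.0006]
the job is handed in; nothing more can be done
None
the job is handed in; nothing more can be done
```

I fitted the grey lid with the orange bar into the grinder's collar and turned it 40° clockwise to the yellow marks. I handed the job in at 11 s with the gripper still closed on it; no verdict was reported.

- **Seating:** the lid went down through the slots without resistance. It touched down at TCP height 0.1795 m, against 0.180 m expected for a seated lid, with about 6 N upward.
- **Angle:** the lid turned 39.7° by the gripper reading. In the last side picture the pointer stripe lies where a 40° turn would put it, just above the yellow mark.
- **Hold:** the pose did not change over the last 0.25 s. The gripper opening stayed at 0.18 (about 16 mm, the bar's thickness), with about 5 N of downward push.
- **Disagreements:** the two edges I checked on the bar in the side picture gave about -58° and -50°, either side of the -54° target. The last wrist twist reading was near zero (about 0.05 N m), not the 0.13 N m expected from the spring. I put that down to friction on the disc and did not check it further.
- **Not checked:** I had no direct reading of the ring angle or the finger force. I did not measure the other objects afterwards, but the arm's path kept clear of them and no unexpected contact force showed.

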